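# Load the label dispenser and hold its tension carriage at the threading mark

## Task

Put the white label roll onto the upright spindle of the label dispenser, right down on its black flange, and let go of it. Then pull the spring-loaded tension carriage out by its orange handle until its yellow pointer is inside the red band on the scale, and keep holding it there so that the labels can be threaded: finish while the gripper still holds the carriage at the mark. Leave everything else where it stands.

Things in the scene. Friction and masses are not known exactly. Their poses are not given: they have to be found in the camera images.
- label_roll: White label roll standing on end on the table: 56 mm outside diameter, 50 mm tall, through bore 25 mm. Origin: centre of its underside, z axis along the bore, upwards. About 0.09 kg. This is the roll to load. Two other rolls of the same size (brown, black) stand near it; which stands where varies.
- dispenser: Label dispenser, fixed: grey base plate, 15 mm thick, x -160 to 180, y -140 to 140 mm of its frame. Origin on the table; +x points away from the robot to a blue spring housing (x 124 to 180 mm, top 55 mm above table), z up. Two steel posts, 12 mm thick, tops at 45 mm, at x 95, y 20 and 100 mm; a blue block, top at 37 mm, at x -145, y -55 mm.
- spindle_seat (a point): Centre of the top face of the round black flange (62 mm diameter, 21 mm above the table) at the foot of the aluminium spindle: the underside of a loaded roll rests here. The spindle is 20 mm in diameter and rises 65 mm above this point, its last 10 mm tapering to 8 mm. At x -30, y 75 mm in the dispenser's frame, same axes.
- handle (a point): Grip point of the orange handle, an upright plate 14 mm thick along the dispenser's x, 40 mm wide along y, on the black carriage block (60 x 74 mm, top 40 mm above table). In mid-plate, 78 mm above table, 15 mm below the plate's top edge. At rest x 60, y -55 mm in the dispenser's frame, same axes. Pinch from above, fingers closing along that x.
- carriage (a joint): Travel of the tension carriage along the dispenser's -x (out, towards the robot), m: 0 at rest against the spring housing, 0.12 fully out. A spring draws it back: about 3.6 N at rest plus 0.6 N per 10 mm, so 6 to 10 N at the band; it runs back if let go.
- pointer (a point): Outer end, middle, of the flat yellow pointer (4 mm wide along x) that sticks out of the carriage's right side (dispenser's -y) over the scale, 31 mm above the table; moves with the carriage and has the same x as the handle in the dispenser's frame.
- mark: Red band on the aluminium scale right (dispenser's -y) of the carriage: 12 mm long along the dispenser's x, 32 mm across, 4 mm thick. Origin: centre of its underside (21 mm above the table), axes as the dispenser's. Fixed, but clipped at another place each time, 45 to 95 mm further out (dispenser's -x) than the pointer at rest.
- kraft_roll: Brown kraft tape roll standing on end on the table: 56 mm outside diameter, 50 mm tall, through bore 25 mm. Origin: centre of its underside, z axis along the bore, upwards. Bystander.
- ribbon_roll: Black print ribbon roll standing on end on the table: 56 mm outside diameter, 50 mm tall, through bore 25 mm. Origin: centre of its underside, z axis along the bore, upwards. Bystander.
- carton: Bystander: closed cardboard box 130 x 100 x 70 mm, origin at the centre of its underside.
- mug: Bystander: blue mug, 80 mm across, 90 mm tall, handle towards its +y, origin at the centre of its underside.
- screwdriver: Bystander: screwdriver lying on the table along its own x axis.
- jar: Bystander: closed jar with a white cap, 60 mm diameter, 90 mm tall, origin at the centre of its underside.
Things that resemble listed ones, but are neither listed nor needed, are in the scene too. What is shaped like the label_roll but blue or green is not meant.

How it is judged (in metres and radians):
On the way, in this order (a step that is already met when the one before it is completed fails the run):
1. the white label roll sits on the flange with the spindle through its bore, and is let go (horizontal distance between label_roll and spindle_seat below 0.005 m and z of label_roll in the frame of spindle_seat between -0.004 and 0.004 m and angle between label_roll's own z axis and vertical below 0.1 rad and contact force between label_roll and the arm below 0.2 N and contact force between label_roll and the fingers below 0.2 N), for 0.2 s.
2. the carriage is pulled out and held by the gripper with its pointer inside the red band (x of pointer in the frame of mark between -0.006 and 0.006 m and contact force between carriage and the fingers above 3 N and velocity of joint carriage between -0.01 and 0.01 m/s), for 0.4 s.
At the end, for the whole second after the job is handed in: Roll on the spindle: within 5 mm of its axis, 4 mm of the flange, tilt under 0.1 rad, untouched by the robot. Carriage held by the fingers (over 3 N), still (under 10 mm/s), pointer middle inside the red band (6 mm either side of its centre); no loose thing touches the carriage (all of step 1 and all of step 2 and contact force between carriage and label_roll below 0.2 N and contact force between carriage and kraft_roll below 0.2 N and contact force between carriage and ribbon_roll below 0.2 N and contact force between carriage and carton below 0.2 N and contact force between carriage and mug below 0.2 N and contact force between carriage and screwdriver below 0.2 N and contact force between carriage and jar below 0.2 N); the arm keeps its last pose, push and grip.
It fails at once if a bystander is shoved more than 30 mm or knocked over (distance of any of kraft_roll, ribbon_roll, carton, mug, screwdriver, jar from where it was at the start of the episode above 0.03 m or angle between any of kraft_roll, ribbon_roll, carton, mug, jar's own z axis and vertical above 0.5 rad).
It also fails if it takes over 48 s, if anything falls off the work surface, if the arm or the gripper's body presses on something with over 40 N, if the wrist force passes 120 N, or if a joint passes its speed limit or range.

## Robot

A 6-joint arm with a two-finger parallel gripper is mounted at the origin on the work surface. World frame = base frame: x ahead of the robot, y to its left, z up, the work surface at z = 0. Lengths are in mm, angles in degrees, forces in N, time in s.
With the tool pointing down it reaches from about 350 to 850 mm from the base axis. Payload 8.1 kg.
Tool frame: the origin (TCP) lies at the very end of the fingers, on their centre line; the grasp point (between the pads) lies 19 mm behind it (r.grip_depth is the distance from the TCP to the grasp point, in mm); z points along the fingers, y is the direction in which the jaws open and shut (so a half turn about z gives the same grasp; the last joint's range is limited). The gripper opens to 85 mm and grips with 20 to 120 N. Pads are 22 mm wide; open, the fingers measure 114 mm over their backs; the gripper's body (76 mm by 85 mm) begins 54 mm behind the grasp point. The pads swing forward as they close: fully open they stand 13 mm farther back than shut.
Start: joints at [-71.929, 7.471, 85.268, -0, 87.261, -4.893], TCP at [234.113, -552.446, 231.292] pointing down, gripper open.
Joint ranges: [-169.43, 169.43], [-51.17, 129.36], [1.28, 143.12], [-76.62, 256.62], [0, 156.53], [-152.29, 152.29]. Speed limits (degrees/s): [136.94, 136.94, 159.86, 180, 180, 180].

## Interface

Orientations are given as [roll, pitch, yaw] about the fixed x, y, z axes, in that order (R = Rz(yaw) Ry(pitch) Rx(roll)).
In Python, from bench import r gives the robot as it stands.
- The arm moves only by the tool move_arm, never from a script. Its argument "series" is a list of rows, each an object with "gripper": the opening, from 0 (shut) to 1 (fully open); "translation": the shift along the tool's x, y, z in mm, a list of three; "twist": the turn, a rotation vector about the tool's x, y, z in degrees, a list of three. In form: [{"gripper": gripper, "translation": [tx, ty, tz], "twist": [ax, ay, az]}, ...]. A call has 1 to 8 rows; each row shifts and turns the pose as measured when the row begins, along the tool's axes as they then stand; what a row does not reach is not made up. A row lasts 1/12 s, in which the tool goes at most 41.7 mm and 7.16 degrees, less where a joint would pass 70% of its speed; a pose out of reach is approached as far as the arm can. A call is refused whole if a number of a shift passes 41.7 or a number of a turn 7.16, either way. A call with a gripper value outside its range is refused whole. The fingers move at their own pace and stop on an object; "force" is the grip in N (left out, the last holds). Time passes only in rows, so rows that do not move let the fingers close. It gives the time, the measured TCP pose, the force and the opening at its end, in the units of the state.
- r.sense(): the state, without advancing time (a new reading comes with each control period).
- r.snapshot(name): name is "side" or "top" or "wrist"; returns a dict with "pixels" (384x512x3 uint8, red, green, blue), "fovy" (degrees; the focal length in pixels is half the picture's height over the tangent of half this angle, whatever the lens; pixels are square), "cx", "cy" (the principal point, pixels), "D" ([k1, k2, p1, p2, k3] as OpenCV has them; the pictures are not rectified), "xyz" and "orientation" of the camera in the world; the wrist camera has in their place "hand_eye" (4x4, takes a point from camera to tool coordinates, whose origin is the TCP and whose axes are the flange's). Camera axes: x right, y down, z forward; pixel columns grow to the right and rows downward; lengths in mm; the calibration is good to about 2 mm. A picture is of the moment at which its call begins: read the wrist's pose just before it. There is no depth.
- r.hand_in(): hands the job in, once; it reports no verdict.
The state is a dict: "time": time; "joint_pos": joint angles; "qd": joint speeds; "joint_efforts": joint torques, N m; "tool_pos": TCP position; "tcp_rot": TCP orientation; "ft_force": force on the tool from outside, world axes, zero at the start; "wrist_torque": the same for the moment, N m; "finger_gap": finger opening in mm.
Only numpy, scipy, OpenCV 4.12 (cv2) and the standard library are available. Lean on these libraries where they do the work, as an engineer would, in place of code of your own. Each camera call takes 0.05 s, during which the arm holds its last target. There are 200 camera calls.

## Working session

There is one attempt and no reset: what is moved stays moved. The work goes in short steps, Python scripts to look and compute and a tool call to move; the robot and the scene stay as the last step left them, time stands still between calls to the robot, and variables do not carry over. Pictures are saved under pics/ and viewed, about 8 in all and at most 12, crops included, and the job is handed in when it is done.

Besides the shell and the picture viewer there is one more tool, called after ">>>" as name(argument=value, ...), one argument or row to a line, values as JSON. move_arm: Moves the arm, as the interface text tells. Its arguments: {"type":"object","properties":{"series":{"type":"array"},"force":{"type":"number"}},"required":["series"]}

```bash
mkdir -p pics; ls
cat > h.py <<'E'
import numpy as np, cv2, json
from scipy.spatial.transform import Rotation as R
from bench import r
def rot(o): return R.from_euler('xyz',o,degrees=True).as_matrix()
def cam(s,st=None):
    f=s['pixels'].shape[0]/2/np.tan(np.radians(s['fovy'])/2)
    K=np.array([[f,0,s['cx']],[0,f,s['cy']],[0,0,1]])
    if 'hand_eye' in s:
        T=np.eye(4);T[:3,:3]=rot(st['tcp_rot']);T[:3,3]=st['tool_pos'];T=T@np.array(s['hand_eye'])
        return K,np.array(s['D'],float),T[:3,:3],T[:3,3]
    return K,np.array(s['D'],float),rot(s['orientation']),np.array(s['xyz'],float)
def plane(c,uv,z):
    K,D,Rm,t=c
    p=cv2.undistortPoints(np.array(uv,float).reshape(-1,1,2),K,D).reshape(-1,2)
    d=np.c_[p,np.ones(len(p))]@Rm.T
    return t+d*((z-t[2])/d[:,2])[:,None]
def proj(c,P):
    K,D,Rm,t=c
    return cv2.projectPoints((np.array(P,float).reshape(-1,3)-t)@Rm,np.zeros(3),np.zeros(3),K,D)[0].reshape(-1,2)
def shot(n,save=None):
    st=r.sense(); s=r.snapshot(n)
    if save: cv2.imwrite('pics/'+save,s['pixels'][:,:,::-1])
    return s['pixels'],cam(s,st),st
E
python3 - <<'E'
from h import *
for n in('top','side'):
    im,c,st=shot(n,n+'0.png'); print(n,c[0][0,0],c[1],c[2].round(3).tolist(),c[3])
print(st)
a=[cv2.imread(f'pics/{n}0.png') for n in('top','side')]
E
```

```text
pics
top 425.66986938775085 [0.00264269 0.         0.         0.         0.        ] [[0.009, -0.997, 0.076], [-1.0, -0.01, -0.011], [0.012, -0.076, -0.997]] [ 396.29414589  -19.07217943 1513.74676694]
side 495.9160253563325 [-0.01117678  0.          0.          0.          0.        ] [[-0.956, -0.188, 0.223], [-0.292, 0.612, -0.735], [0.002, -0.768, -0.64]] [192.33932598 988.92582857 973.07323368]
{'time': 0.05, 'joint_pos': array([-7.19294172e+01,  7.51373428e+00,  8.53289064e+01,  1.11922041e-04,
        8.72637894e+01, -4.89310256e+00]), 'qd': array([ 0.04608686, -0.0269723 , -0.06515585,  0.04246575,  0.09433923,
       -0.07100774]), 'joint_efforts': array([ 1.03103619e-03, -5.71382546e+01, -5.02333152e+01, -3.03932202e-04,
        9.08006507e-03,  1.84835818e-05]), 'tool_pos': array([ 233.93568329, -551.91018791,  230.2623521 ]), 'tcp_rot': array([-1.79893967e+02, -9.18953890e-03,  2.29636715e+01]), 'ft_force': array([0.16325149, 0.14983033, 0.5987661 ]), 'wrist_torque': array([0.00283924, 0.036067  , 0.04756854]), 'finger_gap': 85.29137752777143}
```

View pics/top0.png

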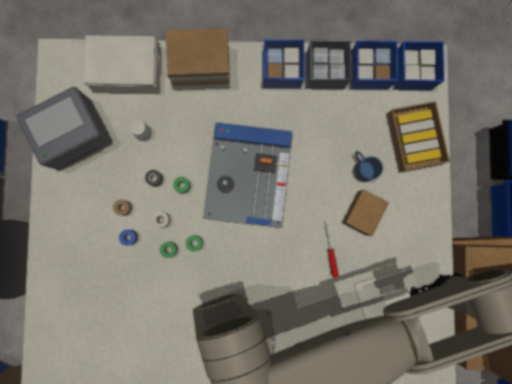

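View pics/side0.png

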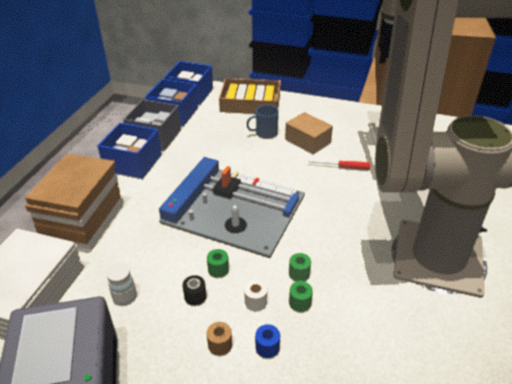

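The top view shows the white roll at (163,219). Lookalikes are the brown roll (122,207), black roll (153,178), green rolls (182,185), (194,242) and (169,249), blue roll (129,237), and the jar with a white cap (140,131). By the description the white roll at (163,219) is the target. The spindle is at (226,184), the orange handle near (265,160) and the red band near (281,184).

Run:
```python
from h import *
im,c,st=shot('top'); cs=shot('side')[1]
for n,uv,z in [('white',(163,219.5),50),('brown',(122,207),50),('black',(153,178),50),('g',(182,185),50),('g2',(194,242),50),('g3',(169,249),50),('blue',(129,237),50),('spindle',(226,184),86),('flange',(226,184),21),('handle',(265,158),93),('band',(281,184),25),('FL',(205,218),15),('FR',(283,227),15),('BL',(216,124),35),('BR',(292,131),55),('screw',(330,250),10),('carton',(366,212),70)]:
    print(n,plane(c,[uv],z)[0].round())
print('side white',plane(cs,[(256,290)],50))
s=r.snapshot('wrist');print(np.array(s['hand_eye']).round(3).tolist(),s['fovy'],s['D'])
cv2.imwrite('pics/c.png',cv2.resize(im[110:265,100:300,::-1],None,fx=4,fy=4,interpolation=cv2.INTER_CUBIC)[:600])
```

```text
white [417. 266.  50.]
brown [458. 407.  50.]
black [559. 304.  50.]
g [536. 204.  50.]
g2 [341. 158.  50.]
g3 [317. 243.  50.]
blue [356. 380.  50.]
spindle [537.  50.  86.]
flange [544.  53.  21.]
handle [626. -80.  93.]
band [ 546. -140.   25.]
FL [424. 126.  15.]
FR [ 395. -149.   15.]
BL [755.  91.  35.]
BR [ 728. -175.   55.]
screw [ 316. -315.   10.]
carton [ 448. -426.   70.]
side white [[413.0332922  280.70448152  50.        ]]
[[0.0, -0.947, -0.322, 82.909], [1.0, -0.0, 0.001, 0.615], [-0.001, -0.322, 0.947, -141.668], [0.0, 0.0, 0.0, 1.0]] 60.28806925203616 [-0.0792945  0.         0.         0.         0.       ]
```

View pics/c.png

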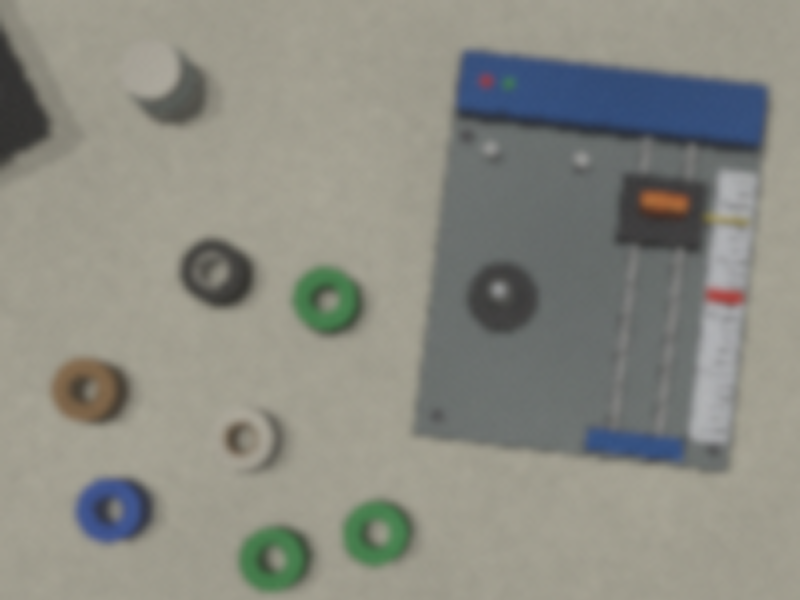

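The crop shows a white ring with a brown core at crop (247,438), so the choice holds. Next I go above the dispenser for a close wrist view.

>>> move_arm(
  series=[
    {"gripper": 1, "translation": [30, -23, -5], "twist": [0, 0, 0]},
    {"gripper": 1, "translation": [30, -23, -5], "twist": [0, 0, 0]},
    {"gripper": 1, "translation": [30, -23, -5], "twist": [0, 0, 0]},
    {"gripper": 1, "translation": [30, -23, -5], "twist": [0, 0, 0]},
    {"gripper": 1, "translation": [30, -23, -5], "twist": [0, 0, 0]},
    {"gripper": 1, "translation": [30, -23, -5], "twist": [0, 0, 0]},
    {"gripper": 1, "translation": [30, -23, -5], "twist": [0, 0, 0]},
    {"gripper": 1, "translation": [30, -23, -5], "twist": [0, 0, 0]},
  ],
)

```text
time: 0.92
tool_pos: [383.4, -283.6, 267.6]
tcp_rot: [-179.6, 0.1, 22.3]
ft_force: [1.7, -0.6, -0.1]
finger_gap: 85.2
```

>>> move_arm(
  series=[
    {"gripper": 1, "translation": [30, -23, -5], "twist": [0, 0, 0]},
    {"gripper": 1, "translation": [30, -23, -5], "twist": [0, 0, 0]},
    {"gripper": 1, "translation": [30, -23, -5], "twist": [0, 0, 0]},
    {"gripper": 1, "translation": [30, -23, -5], "twist": [0, 0, 0]},
    {"gripper": 1, "translation": [30, -23, -5], "twist": [0, 0, 0]},
    {"gripper": 1, "translation": [30, -23, -5], "twist": [0, 0, 0]},
    {"gripper": 1, "translation": [30, -23, -5], "twist": [0, 0, 0]},
    {"gripper": 1, "translation": [0, 0, 0], "twist": [0, 0, -7]},
  ],
)

```text
time: 1.58
tool_pos: [523.0, -36.4, 307.0]
tcp_rot: [-179.7, -0.2, 29.1]
ft_force: [1.0, -0.4, 0.9]
finger_gap: 85.4
```

>>> move_arm(
  series=[
    {"gripper": 1, "translation": [0, 0, 0], "twist": [0, 0, -7]},
    {"gripper": 1, "translation": [0, 0, 0], "twist": [0, 0, -7]},
    {"gripper": 1, "translation": [0, 0, 0], "twist": [0, 0, -7]},
    {"gripper": 1, "translation": [0, 0, 0], "twist": [0, 0, -7]},
    {"gripper": 1, "translation": [0, 0, 0], "twist": [0, 0, -7]},
    {"gripper": 1, "translation": [0, 0, 0], "twist": [0, 0, -7]},
    {"gripper": 1, "translation": [0, 0, 0], "twist": [0, 0, -7]},
    {"gripper": 1, "translation": [0, 0, 0], "twist": [0, 0, 0]},
  ],
)

```text
time: 2.25
tool_pos: [524.0, -30.8, 306.4]
tcp_rot: [-179.9, -0.4, 79.8]
ft_force: [-0.1, -0.0, 0.1]
finger_gap: 85.3
```

>>> move_arm(
  series=[
    {"gripper": 1, "translation": [25, 18, 0], "twist": [0, 0, -4]},
    {"gripper": 1, "translation": [25, 18, 0], "twist": [0, 0, 0]},
    {"gripper": 1, "translation": [0, 0, 0], "twist": [0, 0, 0]},
  ],
)

```text
time: 2.5
tool_pos: [567.4, 13.5, 306.2]
tcp_rot: [-179.9, -0.4, 83.1]
ft_force: [1.0, -1.0, -0.5]
finger_gap: 85.4
```

Run:
```python
from h import *
im,c,st=shot('wrist','w1.png'); print(st['tool_pos'],st['tcp_rot'])
h=cv2.cvtColor(im,cv2.COLOR_RGB2HSV)
m={'red':((h[...,0]<6)|(h[...,0]>172))&(h[...,1]>140),'orange':(h[...,0]>6)&(h[...,0]<16)&(h[...,1]>150),'yellow':(h[...,0]>20)&(h[...,0]<34)&(h[...,1]>120)}
for k,v in m.items():
    n,l,s,ce=cv2.connectedComponentsWithStats(v.astype(np.uint8))
    for i in range(1,n):
        if s[i,4]>30: print(k,s[i],ce[i].round(1))
```

```text
[567.37643786  13.51674627 306.21941341] [-179.92995463   -0.35371887   83.08360166]
red [384  84   8   8  51] [387.4  87. ]
red [249 242   8  20 137] [252.9 251.8]
orange [297 202  18  44 632] [305.2 223.4]
yellow [298 239   4  24  72] [299.3 250.9]
```

View pics/w1.png

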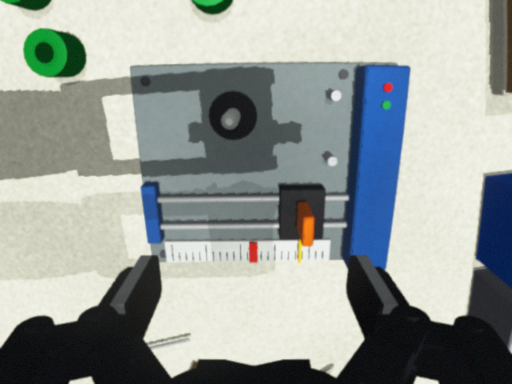

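The wrist view shows the flange at (232,115), the red band at (253,252), the yellow pointer at (299,251) and the orange handle at (305,223). I compute the positions from these.

Run:
```python
from h import *
im,c,st=shot('wrist')
g=cv2.cvtColor(im,cv2.COLOR_RGB2GRAY); h=cv2.cvtColor(im,cv2.COLOR_RGB2HSV)
m=((g<45)).astype(np.uint8); n,l,s,ce=cv2.connectedComponentsWithStats(m)
i=min(range(1,n),key=lambda i:abs(ce[i]-[232,115]).sum()+ (1e3 if s[i,4]<300 else 0)); print(s[i],ce[i])
ct=max(cv2.findContours((l==i).astype(np.uint8),0,1)[0],key=cv2.contourArea)
P=plane(c,ct.reshape(-1,2),21); (cc,rr)=cv2.minEnclosingCircle(P[:,:2].astype(np.float32)); print('flange',cc,rr)
# fit ellipse also
e=cv2.fitEllipse(cv2.convexHull(ct)); print(e,plane(c,[e[0]],21)[0])
b=((h[...,1]>25)&(h[...,0]>85)&(g<190)).astype(np.uint8)
print('plate corner FL',plane(c,[(131,67)],15)[0],'spring L',plane(c,[(361,66)],55)[0])
red,yel=plane(c,[(252.9,251.8)],25)[0],plane(c,[(299.3,250.9)],31)[0]
print('red',red,'yel',yel,yel-red)
print('handle',plane(c,[(308,231)],93)[0])
# rail directions
for yr in ((193,203),(220,230)):
    row=[];
    for u in range(170,275):
        col=g[yr[0]:yr[1],u].astype(float); w=np.clip(col-130,0,None); row.append((u,yr[0]+(w*np.arange(len(w))).sum()/max(w.sum(),1)))
    Q=plane(c,row,25); k=np.polyfit(Q[:,0],Q[:,1],1); print('rail yaw',np.degrees(np.arctan(k[0])),np.std(Q[:,1]-np.polyval(k,Q[:,0])))
for n,v in (('flange',e[0]),): print(proj(c,[[*cc,21],[*cc,86]]))
print(im[105:130:3,224:240:2].mean(2).astype(int))
```

```text
[ 210   90   48   48 1456] [233.69436813 112.74931319]
flange (545.6990966796875, 56.479347229003906) 30.314128875732422
((233.23635864257812, 113.54181671142578), (47.41184616088867, 47.932003021240234), 157.88064575195312) [545.83433409  57.01773215  21.        ]
plate corner FL [425.80935061 130.19229782  15.        ] spring L [699.28030648  96.11325143  55.        ]
red [ 547.13863009 -139.50051094   25.        ] yel [ 613.30366618 -142.78042285   31.        ] [66.16503609 -3.2799119   6.        ]
handle [620.09132688 -82.44492623  93.        ]
rail yaw -6.117562038966955 0.0649523942506952
rail yaw -5.983518514434276 0.18693995171354896
[[233.18900767 113.98162647]
 [229.57095457 119.70785868]]
[[ 25  24  26  24  32  34  28  27]
 [ 29  27  62  93 102  99  95  63]
 [ 39  87 106 110 110 106 102  98]
 [102 109 114 118 115 109 108 101]
 [107 123 139 140 132 113 106  97]
 [102 127 147 148 145 114 103  91]
 [ 92 102 120 128 112 104  95  60]
 [ 32  73  88  94  85  76  37  21]
 [ 25  21  25  23  18  25  21  23]]
```

>>> move_arm(
  series=[
    {"gripper": 1, "translation": [24, -18, 10], "twist": [0, 0, 0]},
    {"gripper": 1, "translation": [24, -18, 10], "twist": [0, 0, 0]},
    {"gripper": 1, "translation": [24, -18, 10], "twist": [0, 0, 0]},
    {"gripper": 1, "translation": [24, -18, 10], "twist": [0, 0, 0]},
    {"gripper": 1, "translation": [24, -18, 15], "twist": [0, 0, 0]},
    {"gripper": 1, "translation": [24, -18, 15], "twist": [0, 0, 0]},
    {"gripper": 1, "translation": [24, -18, 15], "twist": [0, 0, 0]},
    {"gripper": 1, "translation": [24, -18, 15], "twist": [0, 0, 0]},
  ],
)

```text
time: 3.27
tool_pos: [446.6, 217.2, 207.7]
tcp_rot: [179.5, -0.1, 81.0]
ft_force: [0.3, 0.5, 0.0]
finger_gap: 85.7
```

>>> move_arm(
  series=[
    {"gripper": 1, "translation": [22, -18, 15], "twist": [0, 0, 0]},
    {"gripper": 1, "translation": [22, -18, 15], "twist": [0, 0, 0]},
    {"gripper": 1, "translation": [0, 0, 10], "twist": [0, 0, 7]},
    {"gripper": 1, "translation": [0, 0, 0], "twist": [0, 0, 7]},
    {"gripper": 1, "translation": [0, 0, 0], "twist": [0, 0, 7]},
    {"gripper": 1, "translation": [0, 0, 0], "twist": [0, 0, 2]},
    {"gripper": 1, "translation": [0, 0, 0], "twist": [0, 0, 0]},
  ],
)

```text
time: 3.85
tool_pos: [409.2, 267.4, 161.7]
tcp_rot: [179.8, -0.1, 56.4]
ft_force: [-0.6, 1.0, -0.4]
finger_gap: 85.8
```

Run:
```python
from h import *
im,c,st=shot('wrist','w2.png'); print(st['tool_pos'],st['tcp_rot'])
print(proj(c,[[417,266,50],[417,266,0]]))
```

```text
[409.17723901 267.40882269 161.68608146] [ 1.79763705e+02 -5.21076739e-02  5.63604606e+01]
[[261.11420427 183.03712797]
 [259.69696065 167.26511809]]
```

View pics/w2.png

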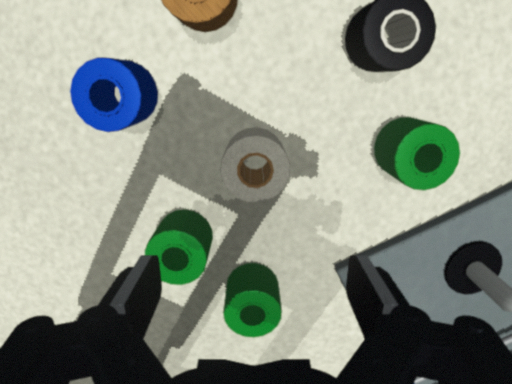

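The wrist view shows the white roll shaded by the gripper, with its bore at (255,170). Greens are below it at (178,257) and (252,313).

Run:
```python
from h import *
im,c,st=shot('wrist')
h=cv2.cvtColor(im,cv2.COLOR_RGB2HSV)
m=np.zeros(h.shape[:2],np.uint8); m[145:198,228:284]=(h[145:198,228:284,1]>75)
ct=max(cv2.findContours(m,0,1)[0],key=cv2.contourArea); e=cv2.fitEllipse(cv2.convexHull(ct)); print(e)
p=plane(c,[e[0]],50)[0]; print(p, 'bore dia',np.ptp(plane(c,ct.reshape(-1,2),50)[:,0]))
# outer lowest edge
d=(p-st['tool_pos']); print('tool delta',rot(st['tcp_rot']).T@d)
for n,uv in (('g3',(178,257)),('g2',(252,315)),('g',(429,154))): print(n,plane(c,[uv],50)[0].round())
y=rot(st['tcp_rot'])[:,1]; print('fingers',p+57*y,p-57*y)
o=cv2.resize(im[120:220,200:310,::-1],None,fx=5,fy=5); o=cv2.circle(o,tuple(int(5*(a-b)) for a,b in zip(e[0],(200,120))),3,(0,0,255),-1)
for a in np.radians(range(0,360,5)):
    for rad in (28,12.5):
        q=proj(c,p+[rad*np.cos(a),rad*np.sin(a),0])[0]; cv2.circle(o,(int(5*(q[0]-200)),int(5*(q[1]-120))),1,(0,255,0),-1)
cv2.imwrite('pics/w2c.png',o)
```

```text
((254.69432067871094, 169.7843475341797), (34.630863189697266, 35.8809928894043), 88.26478576660156)
[418.83722743 277.95173903  50.        ] bore dia 28.448136074178137
tool delta [ 14.05457195   1.66152881 111.75327499]
g3 [320. 249.  50.]
g2 [339. 162.  50.]
g [543. 212.  50.]
fingers [466.35638167 246.47357953  50.23548954] [371.3180732  309.42989853  49.76451046]
```

View pics/w2c.png

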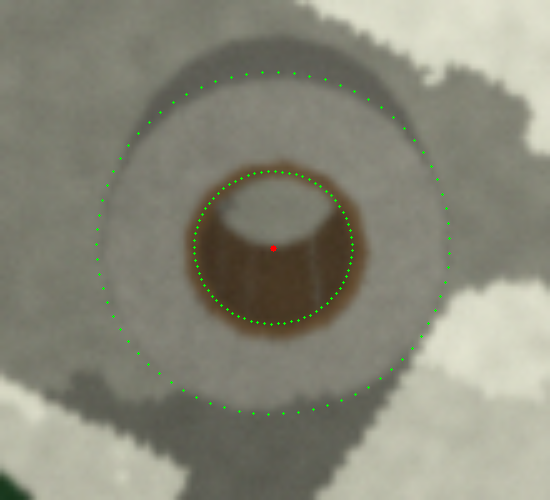

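The projected 56 mm and 25 mm circles lie on the roll's rims. Descend and grip.

>>> move_arm(
  series=[
    {"gripper": 1, "translation": [14, 1.5, 20], "twist": [0, 0, 0]},
    {"gripper": 1, "translation": [0, 0, 25], "twist": [0, 0, 0]},
    {"gripper": 1, "translation": [0, 0, 25], "twist": [0, 0, 0]},
    {"gripper": 1, "translation": [0, 0, 25], "twist": [0, 0, 0]},
    {"gripper": 1, "translation": [0, 0, 20], "twist": [0, 0, 0]},
    {"gripper": 1, "translation": [0, 0, 10], "twist": [0, 0, 0]},
    {"gripper": 1, "translation": [0, 0, 0], "twist": [0, 0, 0]},
  ],
)

```text
time: 4.53
tool_pos: [424.8, 277.6, 37.7]
tcp_rot: [179.4, -0.6, 56.8]
ft_force: [-0.7, 0.5, 0.9]
finger_gap: 85.4
```

>>> move_arm(
  series=[
    {"gripper": 1, "translation": [-3, -5.2, 10], "twist": [0.6, 0, 0]},
    {"gripper": 1, "translation": [0, 0, 10], "twist": [0, 0, 0]},
    {"gripper": 1, "translation": [0, 0, 3], "twist": [0, 0, 0]},
    {"gripper": 1, "translation": [0, 0, 0], "twist": [0, 0, 0]},
  ],
)

```text
time: 4.87
tool_pos: [420.5, 278.6, 15.6]
tcp_rot: [179.9, -0.8, 56.8]
ft_force: [0.1, -0.6, 0.5]
finger_gap: 85.3
```

>>> move_arm(
  series=[
    {"gripper": 1, "translation": [-1.4, -1.1, 1], "twist": [0, 0, 0]},
    {"gripper": 0, "translation": [0, 0, 0], "twist": [0, 0, 0]},
    {"gripper": 0, "translation": [0, 0, 0], "twist": [0, 0, 0]},
    {"gripper": 0, "translation": [0, 0, 0], "twist": [0, 0, 0]},
    {"gripper": 0, "translation": [0, 0, 0], "twist": [0, 0, 0]},
    {"gripper": 0, "translation": [0, 0, 0], "twist": [0, 0, 0]},
    {"gripper": 0, "translation": [0, 0, 0], "twist": [0, 0, 0]},
  ],
  force=40,
)

```text
time: 5.45
tool_pos: [421.2, 279.5, 18.1]
tcp_rot: [179.8, -1.1, 56.8]
ft_force: [0.0, 0.7, -1.3]
finger_gap: 54.8
```

>>> move_arm(
  series=[
    {"gripper": 0, "translation": [0, 0, -15], "twist": [0, 0, 0]},
    {"gripper": 0, "translation": [0, 0, -25], "twist": [0, 0, 0]},
    {"gripper": 0, "translation": [0, 0, -30], "twist": [0, 0, 0]},
    {"gripper": 0, "translation": [0, 0, -30], "twist": [0, 0, 0]},
    {"gripper": 0, "translation": [0, 0, -20], "twist": [0, 0, 0]},
    {"gripper": 0, "translation": [0, 0, 0], "twist": [0, 0, 0]},
    {"gripper": 0, "translation": [0, 0, 0], "twist": [0, 0, 0]},
  ],
)

```text
time: 6.03
tool_pos: [416.9, 276.4, 140.4]
tcp_rot: [180.0, -0.8, 56.8]
ft_force: [-0.3, 0.3, -1.3]
finger_gap: 55.3
```

Run:
```python
from h import *
im,c,st=shot('wrist','w3.png'); print(st['tool_pos'],st['tcp_rot'],st['finger_gap'])
Rt=rot(st['tcp_rot']); d=np.array([545.8,57,0])-st['tool_pos']; print('to spindle, tool axes',Rt.T@d)
```

```text
[416.91803452 276.41607564 140.38827942] [179.95043936  -0.78891071  56.81804471] 55.33755260743658
to spindle, tool axes [-115.02255092  227.83223246  139.01485858]
```

View pics/w3.png

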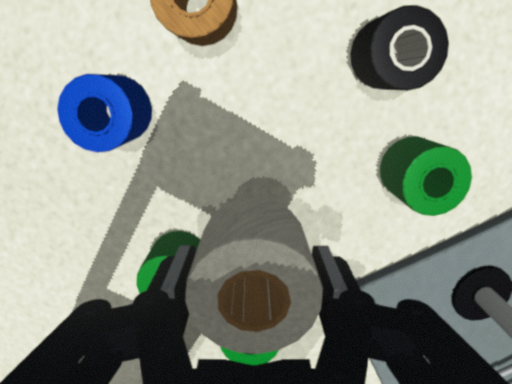

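The roll is held level, with its bore near (254,300) between the pads.

```bash
cat >> h.py <<'E'
def roll_in_tool(im,c,st,htop=31.9):
    h=cv2.cvtColor(im,cv2.COLOR_RGB2HSV); m=np.zeros(h.shape[:2],np.uint8)
    m[255:350,200:315]=(h[255:350,200:315,1]>90)&(h[255:350,200:315,0]<20)
    ct=max(cv2.findContours(m,0,1)[0],key=cv2.contourArea); e=cv2.fitEllipse(cv2.convexHull(ct))
    P=plane(c,ct.reshape(-1,2),st['tool_pos'][2]+htop)
    p=plane(c,[e[0]],st['tool_pos'][2]+htop)[0]
    return e,p,rot(st['tcp_rot']).T@(p-st['tool_pos']),np.ptp(P,axis=0)
E
python3 - <<'E'
from h import *
im,c,st=shot('wrist'); print(roll_in_tool(im,c,st))
E
```

```text
(((253.4927520751953, 300.3651123046875), (60.371883392333984, 72.69793701171875), 90.30580139160156), array([416.80515077, 275.05362973, 172.27733318]), array([ -0.93417628,   0.59279422, -31.91565636]), array([2.90562302e+01, 2.89715989e+01, 5.68434189e-14]))
```

>>> move_arm(
  series=[
    {"gripper": 0, "translation": [-14, 28, 0], "twist": [0, 0, 0]},
    {"gripper": 0, "translation": [-14, 28, 0], "twist": [0, 0, 0]},
    {"gripper": 0, "translation": [-14, 28, 0], "twist": [0, 0, 0]},
    {"gripper": 0, "translation": [-14, 28, 0], "twist": [0, 0, 0]},
    {"gripper": 0, "translation": [-14, 28, 0], "twist": [0, 0, 0]},
    {"gripper": 0, "translation": [-14, 28, 0], "twist": [0, 0, 0]},
    {"gripper": 0, "translation": [-14, 28, 0], "twist": [0, 0, 0]},
    {"gripper": 0, "translation": [0, 0, 0], "twist": [0, 0, 0]},
  ],
)

```text
time: 6.8
tool_pos: [522.2, 79.4, 121.4]
tcp_rot: [-179.1, 0.1, 57.2]
ft_force: [-0.1, -0.3, -0.7]
finger_gap: 55.3
```

Run:
```python
from h import *
im,c,st=shot('wrist','w4.png'); e,p,t,_=roll_in_tool(im,c,st); print(st['tool_pos'],st['tcp_rot'],p,t,e)
print(rot(st['tcp_rot']).T@(np.array([545.8,57,0])-p))
```

```text
[522.15021868  79.41344326 121.41703781] [-1.79083472e+02  1.23319463e-01  5.72444298e+01] [522.63236909  78.09508061 153.31703781] [ -0.91651193   0.60841333 -31.91191608] ((253.50735473632812, 300.3398742675781), (60.43937683105469, 72.09484100341797), 90.075439453125)
[ -4.87568434  33.34592813 152.8140452 ]
```

>>> move_arm(
  series=[
    {"gripper": 0, "translation": [-2.5, 18, -3], "twist": [-0.9, 0, 0]},
    {"gripper": 0, "translation": [-2.4, 15, 0], "twist": [0, 0, 0]},
    {"gripper": 0, "translation": [0, 0, 0], "twist": [0, 0, 0]},
    {"gripper": 0, "translation": [0, 0, 0], "twist": [0, 0, 0]},
  ],
)

```text
time: 7.18
tool_pos: [542.9, 59.4, 117.4]
tcp_rot: [-179.4, 0.4, 57.2]
ft_force: [-0.8, -0.1, -0.9]
finger_gap: 54.9
```

```bash
cat > ck.py <<'E'
from h import *
im,c,st=shot('wrist'); t=np.array([-0.93,0.6,-31.9]); Rt=rot(st['tcp_rot']); p=st['tool_pos']+Rt@t
print(st['time'],st['tool_pos'].round(1),st['tcp_rot'].round(2),'roll',p.round(1),'F',st['ft_force'].round(1),'gap',st['finger_gap'],'qd',abs(st['qd']).max().round(2))
d=np.array([545.8,57,p[2]])-p; print('tool shift to spindle',(Rt.T@d).round(2))
E
python3 - <<'E'
from ck import *
cv2.imwrite('pics/w5.png',im[:,:,::-1])
s,cs,_=shot('side','s5.png'); u,v=proj(cs,[[545.8,57,70]])[0].astype(int); print(u,v)
o=np.hstack([cv2.resize(s[v-50:v+50,u-50:u+50,::-1],(400,400)),cv2.resize(im[192:,128:384,::-1],(400,300))[:,:].copy() if 0 else cv2.resize(im[184:384,156:356,::-1],(400,400))])
cv2.imwrite('pics/s5c.png',o)
E
```

```text
7.1833 [542.9  59.4 117.4] [-179.42    0.41   57.22] roll [543.3  58.3 149.3] F [-0.8 -0.1 -0.9] gap 54.94398677920715 qd 1.33
tool shift to spindle [ 0.21  2.79 -0.03]
233 211
```

View pics/s5c.png

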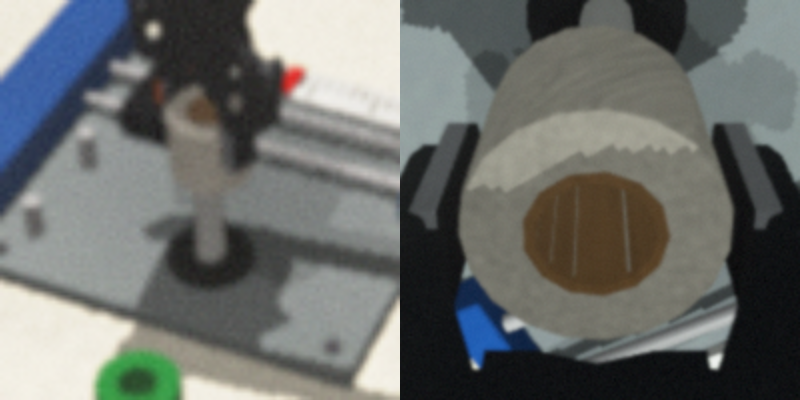

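The side crop shows the roll a little off the axis, just above the spindle. Trim the position, then lower with pauses.

>>> move_arm(
  series=[
    {"gripper": 0, "translation": [0.2, 2.8, 0], "twist": [-0.6, -0.4, 0]},
    {"gripper": 0, "translation": [0, 0, 0], "twist": [0, 0, 0]},
    {"gripper": 0, "translation": [0, 0, 0], "twist": [0, 0, 0]},
  ],
)

```text
time: 7.53
tool_pos: [544.1, 60.2, 117.1]
tcp_rot: [180.0, 0.9, 57.4]
ft_force: [-0.9, -0.1, -0.2]
finger_gap: 55.2
```

```bash
python3 ck.py
```

```text
7.5333 [544.1  60.2 117.1] [179.96   0.86  57.39] roll [544.4  59.5 149. ] F [-0.9 -0.1 -0.2] gap 55.22144837845193 qd 0.88
tool shift to spindle [-1.36  2.58  0.02]
```

>>> move_arm(
  series=[
    {"gripper": 0, "translation": [-1, 2.2, 0], "twist": [0, 0.9, 0]},
    {"gripper": 0, "translation": [0, 0, 0], "twist": [0, 0, 0]},
    {"gripper": 0, "translation": [0, 0, 0], "twist": [0, 0, 0]},
  ],
)

```text
time: 7.83
tool_pos: [545.5, 58.8, 117.5]
tcp_rot: [179.9, -0.2, 57.5]
ft_force: [-0.1, -0.1, -1.2]
finger_gap: 54.9
```

```bash
python3 ck.py
```

```text
7.8333 [545.5  58.8 117.5] [ 1.7994e+02 -1.6000e-01  5.7470e+01] roll [545.4  57.7 149.4] F [-0.1 -0.1 -1.2] gap 54.93958852022563 qd 0.78
tool shift to spindle [-0.34  0.68 -0.  ]
```

>>> move_arm(
  series=[
    {"gripper": 0, "translation": [-0.3, 0.6, 10], "twist": [0, 0, 0]},
    {"gripper": 0, "translation": [0, 0, 10], "twist": [0, 0, 0]},
    {"gripper": 0, "translation": [0, 0, 8], "twist": [0, 0, 0]},
    {"gripper": 0, "translation": [0, 0, 0], "twist": [0, 0, 0]},
  ],
)

```text
time: 8.22
tool_pos: [546.2, 57.8, 87.0]
tcp_rot: [179.9, -0.2, 57.4]
ft_force: [0.5, -0.5, -1.6]
finger_gap: 55.4
```

```bash
python3 ck.py
```

```text
8.2167 [546.2  57.8  87. ] [179.88  -0.19  57.42] roll [546.1  56.6 118.9] F [ 0.5 -0.5 -1.6] gap 55.43195695610466 qd 0.49
tool shift to spindle [ 0.16 -0.48 -0.  ]
```

Underside is at about 69 mm, below the tip, with no contact force. Continue down.

>>> move_arm(
  series=[
    {"gripper": 0, "translation": [0.2, -0.4, 12], "twist": [0, 0, 0]},
    {"gripper": 0, "translation": [0, 0, 12], "twist": [0, 0, 0]},
    {"gripper": 0, "translation": [0, 0, 10], "twist": [0, 0, 0]},
    {"gripper": 0, "translation": [0, 0, 6], "twist": [0, 0, 0]},
    {"gripper": 0, "translation": [0, 0, 0], "twist": [0, 0, 0]},
  ],
)

```text
time: 8.68
tool_pos: [545.7, 58.4, 42.6]
tcp_rot: [179.9, -0.2, 57.4]
ft_force: [1.0, 0.2, -0.8]
finger_gap: 55.5
```

```bash
python3 ck.py
```

```text
8.6833 [545.7  58.4  42.6] [ 1.7993e+02 -1.6000e-01  5.7430e+01] roll [545.7  57.2  74.5] F [ 1.   0.2 -0.8] gap 55.50425981555596 qd 0.65
tool shift to spindle [-0.1   0.22  0.  ]
```

>>> move_arm(
  series=[
    {"gripper": 0, "translation": [0, 0, 2], "twist": [0, 0, 0]},
    {"gripper": 0, "translation": [0, 0, 1], "twist": [0, 0, 0]},
    {"gripper": 0, "translation": [0, 0, 1], "twist": [0, 0, 0]},
    {"gripper": 0, "translation": [0, 0, 0], "twist": [0, 0, 0]},
  ],
)

```text
time: 9.07
tool_pos: [546.6, 58.4, 39.6]
tcp_rot: [179.9, -0.2, 57.4]
ft_force: [0.1, 0.4, -0.7]
finger_gap: 55.0
```

>>> move_arm(
  series=[
    {"gripper": 0.8, "translation": [0, 0, 0], "twist": [0, 0, 0]},
    {"gripper": 0.8, "translation": [0, 0, 0], "twist": [0, 0, 0]},
    {"gripper": 0.9, "translation": [0, 0, 0], "twist": [0, 0, 0]},
    {"gripper": 0.9, "translation": [0, 0, 0], "twist": [0, 0, 0]},
    {"gripper": 0.9, "translation": [0, 0, 0], "twist": [0, 0, 0]},
    {"gripper": 0.9, "translation": [0, 0, 0], "twist": [0, 0, 0]},
  ],
)

```text
time: 9.57
tool_pos: [548.5, 58.4, 41.9]
tcp_rot: [179.7, -0.3, 57.4]
ft_force: [-0.7, 0.1, -0.8]
finger_gap: 77.3
```

>>> move_arm(
  series=[
    {"gripper": 0.9, "translation": [0, 0, -15], "twist": [0, 0, 0]},
    {"gripper": 0.9, "translation": [0, 0, -30], "twist": [0, 0, 0]},
    {"gripper": 0.9, "translation": [0, 0, -35], "twist": [0, 0, 0]},
    {"gripper": 0.9, "translation": [0, 0, -35], "twist": [0, 0, 0]},
    {"gripper": 0.9, "translation": [0, 0, -30], "twist": [0, 0, 0]},
    {"gripper": 0.9, "translation": [0, 0, 0], "twist": [0, 0, 0]},
  ],
)

```text
time: 10.07
tool_pos: [543.9, 58.1, 189.2]
tcp_rot: [-179.9, -0.1, 57.4]
ft_force: [0.4, 1.3, 0.7]
finger_gap: 77.0
```

Run:
```python
from h import *
im,c,st=shot('wrist','w6.png'); print(st['tool_pos'],st['tcp_rot'])
h=cv2.cvtColor(im,cv2.COLOR_RGB2HSV)
print(proj(c,[[545.8,57,71],[545.8,57,86]]))
s,cs,_=shot('side'); u,v=proj(cs,[[545.8,57,60]])[0].astype(int)
cv2.imwrite('pics/c6.png',np.hstack([cv2.resize(s[v-40:v+40,u-40:u+40,::-1],(384,384)),im[:,60:460,::-1]]))
Rt=rot(st['tcp_rot']); print('to handle, tool',Rt.T@(np.array([621,-82,59])-st['tool_pos']))
```

```text
[543.88201338  58.10944973 189.15608853] [-1.79910386e+02 -5.58519681e-02  5.74284897e+01]
[[255.54020629 184.24480388]
 [255.6383477  190.04254833]]
to handle, tool [-76.68329384 140.62034441 129.86161992]
```

View pics/c6.png

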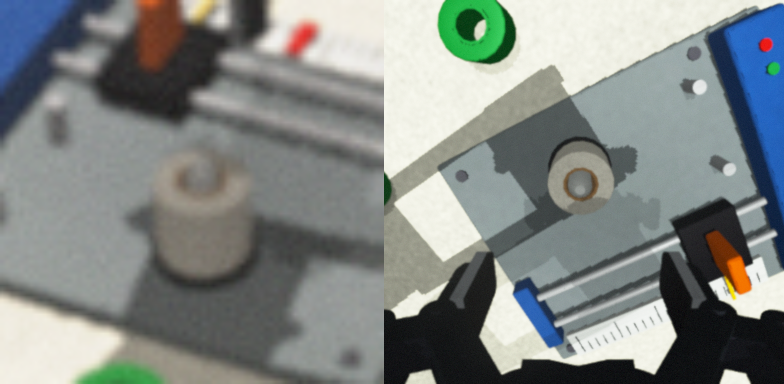

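The crop shows the roll seated on the flange with the spindle in its bore, and nothing else moved. On to the handle, with the gripper half open.

>>> move_arm(
  series=[
    {"gripper": 0.5, "translation": [-15, 28, 0], "twist": [0, 0, -5]},
    {"gripper": 0.5, "translation": [-18, 27, 0], "twist": [0, 0, -5]},
    {"gripper": 0.5, "translation": [-20, 25, 0], "twist": [0, 0, -5]},
    {"gripper": 0.5, "translation": [-23, 22, 0], "twist": [0, 0, -5]},
    {"gripper": 0.5, "translation": [-20, 18, 0], "twist": [0, 0, -5]},
    {"gripper": 0.5, "translation": [0, 0, 0], "twist": [0, 0, -2]},
    {"gripper": 0.5, "translation": [0, 0, 0], "twist": [0, 0, 0]},
  ],
)

```text
time: 10.75
tool_pos: [612.7, -81.7, 169.0]
tcp_rot: [-178.6, -0.2, 85.9]
ft_force: [-0.3, -0.3, -0.4]
finger_gap: 42.7
```

```bash
cat > hk.py <<'E'
from h import *
im,c,st=shot('wrist'); h=cv2.cvtColor(im,cv2.COLOR_RGB2HSV); Rt=rot(st['tcp_rot'])
print(st['tool_pos'].round(1),st['tcp_rot'].round(2),'gap',st['finger_gap'],'F',st['ft_force'].round(1))
X=np.array([np.cos(np.radians(-6.05)),np.sin(np.radians(-6.05)),0])
for k,v,z in (('red',((h[...,0]<6)|(h[...,0]>172))&(h[...,1]>140),25),('yel',(h[...,0]>20)&(h[...,0]<34)&(h[...,1]>120),31),('orange',(h[...,0]>6)&(h[...,0]<17)&(h[...,1]>150),93)):
    n,l,s,ce=cv2.connectedComponentsWithStats(v.astype(np.uint8))
    for i in range(1,n):
        if s[i,4]>40: p=plane(c,[ce[i]],z)[0]; print(k,s[i],ce[i].round(1),p.round(1),'dx',(p@X).round(1))
print('to handle',(Rt.T@(np.array([621,-82,59])-st['tool_pos'])).round(1))
E
python3 hk.py
```

```text
[612.7 -81.7 169. ] [-178.64   -0.2    85.89] gap 42.723274108488546 F [-0.3 -0.3 -0.4]
red [189 221  12  29 286] [194.4 232.7] [ 548.8 -134.5   25. ] dx 559.9
red [  0 355  37  23 537] [ 13.9 365.1] [ 293.1 -306.    25. ] dx 323.8
yel [261 226   5  30 120] [263.1 240.5] [ 614.3 -143.6   31. ] dx 626.0
orange [ 257  158   23   68 1328] [267.7 191.2] [621.7 -73.9  93. ] dx 626.0
to handle [-1.000e-01  1.090e+01  1.098e+02]
```

Wrist measurement again gives 66.1 mm travel, and the handle position agrees with the model. Trim and descend.

>>> move_arm(
  series=[
    {"gripper": 0.5, "translation": [0, 9, 10], "twist": [-1.4, 0, 1.9]},
    {"gripper": 0.5, "translation": [0, 0, 15], "twist": [0, 0, 0]},
    {"gripper": 0.5, "translation": [0, 0, 15], "twist": [0, 0, 0]},
    {"gripper": 0.5, "translation": [0, 0, 10], "twist": [0, 0, 0]},
    {"gripper": 0.5, "translation": [0, 0, 0], "twist": [0, 0, 0]},
  ],
)

```text
time: 11.22
tool_pos: [617.9, -78.7, 111.8]
tcp_rot: [-179.7, -0.2, 83.4]
ft_force: [-1.0, 0.3, -0.7]
finger_gap: 42.6
```

```bash
python3 hk.py
```

```text
[617.9 -78.7 111.8] [-179.69   -0.23   83.42] gap 42.62724647842487 F [-1.   0.3 -0.7]
red [169 256   9  16  88] [172.1 262. ] [ 547.1 -125.7   25. ] dx 557.3
yel [256 273   6  22 113] [258.9 283.4] [ 614.  -148.8   31. ] dx 626.2
orange [ 246  181   28   92 2246] [259.4 225.9] [622.1 -70.9  93. ] dx 626.2
to handle [-3.2  3.8 52.7]
```

>>> move_arm(
  series=[
    {"gripper": 0.5, "translation": [-3, 4, 10], "twist": [0, 0, 0]},
    {"gripper": 0.5, "translation": [0, 0, 15], "twist": [0, 0, 0]},
    {"gripper": 0.5, "translation": [0, 0, 12], "twist": [0, 0, 0]},
    {"gripper": 0.5, "translation": [0, 0, 8], "twist": [0, 0, 0]},
    {"gripper": 0.5, "translation": [0, 0, 0], "twist": [0, 0, 0]},
  ],
)

```text
time: 11.68
tool_pos: [624.1, -81.6, 67.6]
tcp_rot: [-180.0, -0.2, 83.4]
ft_force: [-0.1, 0.5, -0.3]
finger_gap: 42.5
```

>>> move_arm(
  series=[
    {"gripper": 0.5, "translation": [0, -3, 6], "twist": [0, 0, 0]},
    {"gripper": 0.5, "translation": [0, 0, 0], "twist": [0, 0, 0]},
    {"gripper": 0, "translation": [0, 0, 0], "twist": [0, 0, 0]},
    {"gripper": 0, "translation": [0, 0, 0], "twist": [0, 0, 0]},
    {"gripper": 0, "translation": [0, 0, 0], "twist": [0, 0, 0]},
    {"gripper": 0, "translation": [0, 0, 0], "twist": [0, 0, 0]},
    {"gripper": 0, "translation": [0, 0, 0], "twist": [0, 0, 0]},
  ],
  force=70,
)

```text
time: 12.27
tool_pos: [621.0, -81.4, 62.1]
tcp_rot: [180.0, -0.2, 83.5]
ft_force: [0.1, 0.2, -3.3]
finger_gap: 13.0
```

```bash
python3 hk.py
```

```text
[621.  -81.4  62.1] [179.99  -0.18  83.46] gap 12.97827221528624 F [ 0.1  0.2 -3.3]
red [144 291  16   8  59] [149.2 293.2] [ 548.5 -121.9   25. ] dx 558.3
orange [ 235  204   37  127 4124] [253.4 268. ] [622.8 -68.4  93. ] dx 626.5
to handle [-0.6  0.   3.1]
```

Plate gripped (13 mm gap). Pull out.

>>> move_arm(
  series=[
    {"gripper": 0, "translation": [0, -7, 0], "twist": [0, 0, 0]},
    {"gripper": 0, "translation": [0, -9, 0], "twist": [0, 0, 0]},
    {"gripper": 0, "translation": [0, -9, 0], "twist": [0, 0, 0]},
    {"gripper": 0, "translation": [-0.2, -9, 0], "twist": [0, 0, 0]},
    {"gripper": 0, "translation": [-0.2, -9, 0], "twist": [0, 0, 0]},
    {"gripper": 0, "translation": [-0.2, -8, 0], "twist": [0, 0, 0]},
    {"gripper": 0, "translation": [0, -5, 0], "twist": [0, 0, 0]},
    {"gripper": 0, "translation": [0, 0, 0], "twist": [0, 0, 0]},
  ],
)

```text
time: 12.98
tool_pos: [569.0, -75.8, 62.1]
tcp_rot: [179.1, -0.2, 83.5]
ft_force: [6.9, -0.0, -7.3]
finger_gap: 12.8
```

```bash
python3 hk.py
```

```text
[569.  -75.8  62.1] [179.07  -0.19  83.5 ] gap 12.808547593399071 F [ 6.9 -0.  -7.3]
red [231 322  11  11  55] [236.2 329.1] [ 549.6 -151.    25. ] dx 562.5
orange [ 236  204   37  127 4123] [253.5 267.9] [570.3 -62.7  93. ] dx 573.7
to handle [-0.3 52.3  4. ]
```

>>> move_arm(
  series=[
    {"gripper": 0, "translation": [0, -6, 0], "twist": [0.5, 0, 0]},
    {"gripper": 0, "translation": [0, -6, 0], "twist": [0.4, 0, 0]},
    {"gripper": 0, "translation": [0, -1, 0], "twist": [0, 0, 0]},
    {"gripper": 0, "translation": [0, 0, 0], "twist": [0, 0, 0]},
    {"gripper": 0, "translation": [0, 0, 0], "twist": [0, 0, 0]},
  ],
)

```text
time: 13.45
tool_pos: [559.5, -74.7, 62.1]
tcp_rot: [179.4, -0.2, 83.5]
ft_force: [6.5, -1.1, -7.6]
finger_gap: 12.9
```

Run:
```python
from hk import *
s,cs,_=shot('side','s7.png'); t,ctp,_=shot('top','t7.png')
for nm,i,cc in (('side',s,cs),('top',t,ctp)):
    u,v=proj(cc,[[552,-140,25]])[0].astype(int); cv2.imwrite(f'pics/{nm}7c.png',cv2.resize(i[v-35:v+35,u-35:u+35,::-1],(400,400),interpolation=cv2.INTER_CUBIC))
a=[cv2.imread(f'pics/{n}7c.png') for n in('side','top')]; cv2.imwrite('pics/c7.png',np.hstack(a))
```

```text
[559.5 -74.7  62.1] [ 1.7938e+02 -1.7000e-01  8.3500e+01] gap 12.919261057431507 F [ 6.5 -1.1 -7.6]
orange [ 236  204   37  129 4122] [253.4 268.1] [560.9 -61.7  93. ] dx 564.3
to handle [-0.3 61.9  3.8]
```

View pics/c7.png

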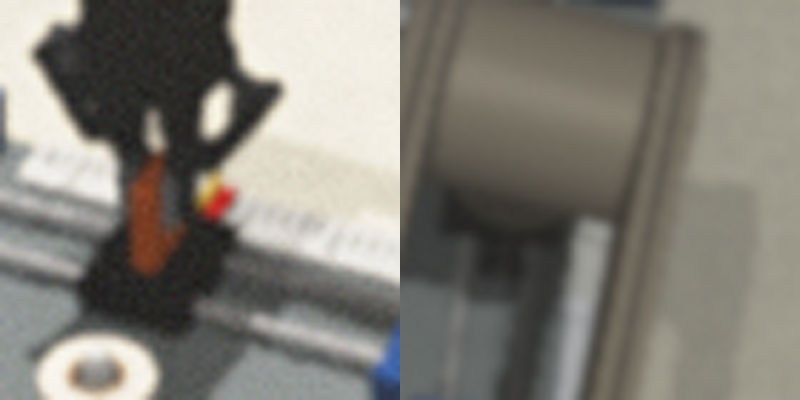

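The side crop shows the yellow pointer just short of the red band's middle (yellow about (208,190), red about (218,203)). About 4 mm remains.

>>> move_arm(
  series=[
    {"gripper": 0, "translation": [0, -4, 0], "twist": [0, 0, 0]},
    {"gripper": 0, "translation": [0, -1, 0], "twist": [0, 0, 0]},
    {"gripper": 0, "translation": [0, -0.3, 0], "twist": [0, 0, 0]},
    {"gripper": 0, "translation": [0, 0, 0], "twist": [0, 0, 0]},
    {"gripper": 0, "translation": [0, 0, 0], "twist": [0, 0, 0]},
  ],
)

```text
time: 14.02
tool_pos: [557.2, -74.5, 62.2]
tcp_rot: [178.9, -0.2, 83.5]
ft_force: [6.9, -0.9, -6.3]
finger_gap: 13.1
```

```bash
cat > sk.py <<'E'
from hk import *
s,cs,_=shot('side','s8.png'); u,v=proj(cs,[[550,-140,25]])[0].astype(int)
q=cv2.cvtColor(s,cv2.COLOR_RGB2HSV)
for k,m,z in (('red',((q[...,0]<5)|(q[...,0]>172))&(q[...,1]>130),25),('yel',(q[...,0]>20)&(q[...,0]<34)&(q[...,1]>90),31)):
    M=np.zeros(m.shape,np.uint8); M[v-15:v+15,u-20:u+20]=m[v-15:v+15,u-20:u+20]; ys,xs=np.nonzero(M)
    P=plane(cs,np.c_[xs,ys],z); print('side',k,len(xs),'px',xs.mean().round(1),ys.mean().round(1),P.mean(0).round(1),'dx',(P@X).mean().round(1),(P@X).min().round(1),(P@X).max().round(1))
cv2.imwrite('pics/c8.png',cv2.resize(s[v-25:v+25,u-25:u+25,::-1],(500,500),interpolation=cv2.INTER_NEAREST))
print(st['time'],abs(st['qd']).max())
E
python3 sk.py
```

```text
[557.2 -74.5  62.2] [ 1.7891e+02 -1.7000e-01  8.3500e+01] gap 13.136864338786202 F [ 6.9 -0.9 -6.3]
orange [ 236  204   37  128 4121] [253.5 268. ] [558.3 -61.4  93. ] dx 561.7
to handle [-0.3 64.2  4.4]
side red 9 px 256.0 181.0 [ 542.9 -138.4   25. ] dx 554.4 552.5 556.4
side yel 10 px 254.3 177.8 [ 550.2 -144.6   31. ] dx 562.4 559.2 565.7
14.0167 0.9439989500225984
```

View pics/c8.png

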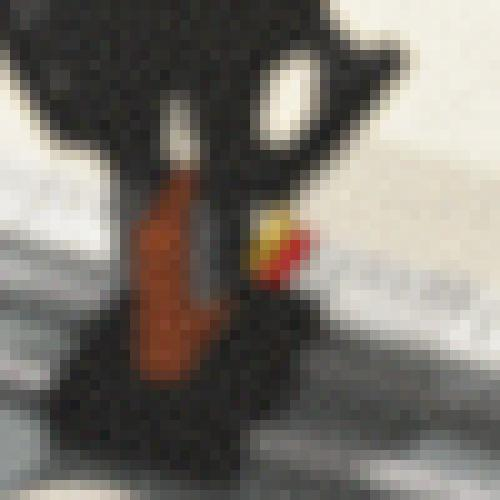

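Run:
```python
from hk import *
i=cv2.cvtColor(cv2.imread('pics/side0.png'),cv2.COLOR_BGR2HSV); cs=shot('side')[1]
for k,m,z,c0 in (('red',((i[...,0]<5)|(i[...,0]>172))&(i[...,1]>130),25,[547,-139.5,25]),('yel',(i[...,0]>20)&(i[...,0]<34)&(i[...,1]>60),31,[613,-143,31])):
    u,v=proj(cs,[c0])[0].astype(int); M=np.zeros(m.shape,np.uint8); M[v-9:v+9,u-12:u+12]=m[v-9:v+9,u-12:u+12]; ys,xs=np.nonzero(M)
    if len(xs): P=plane(cs,np.c_[xs,ys],z)@X; print(k,len(xs),xs.mean(),ys.mean(),P.mean(),P.min(),P.max())
```

```text
[557.2 -74.5  62.1] [ 1.789e+02 -1.700e-01  8.350e+01] gap 12.812145177070512 F [ 6.5 -1.8 -6.8]
orange [ 236  204   37  129 4117] [253.5 267.9] [558.4 -61.4  93. ] dx 561.8
to handle [-0.3 64.2  4.4]
red 19 255.26315789473685 180.52631578947367 557.4116329210124 552.655678134274 561.9831668695645
yel 17 235.11764705882354 174.2941176470588 623.7196258389374 619.720881066535 627.5128361321289
```

Both cameras give about 66.2 mm travel; it stands at about 64.6. One small step more.

>>> move_arm(
  series=[
    {"gripper": 0, "translation": [0, -3, 0], "twist": [0, 0, 0]},
    {"gripper": 0, "translation": [0, -1.5, 0], "twist": [0, 0, 0]},
    {"gripper": 0, "translation": [0, -1.5, 0], "twist": [0, 0, 0]},
    {"gripper": 0, "translation": [0, -1.5, 0], "twist": [0, 0, 0]},
    {"gripper": 0, "translation": [0, -1.5, 0], "twist": [0, 0, 0]},
  ],
)

```text
time: 14.63
tool_pos: [550.9, -73.8, 62.2]
tcp_rot: [178.5, -0.2, 83.5]
ft_force: [8.4, -1.5, -6.7]
finger_gap: 13.0
```

```bash
python3 sk.py
```

```text
[550.9 -73.8  62.2] [ 1.7849e+02 -1.6000e-01  8.3500e+01] gap 12.977689333904783 F [ 8.4 -1.5 -6.7]
orange [ 236  204   37  128 4094] [253.6 267.8] [551.9 -60.6  93. ] dx 555.3
to handle [-0.2 70.5  5. ]Traceback (most recent call last):
  File "sk.py", line 6, in <module>
    P=plane(cs,np.c_[xs,ys],z); print('side',k,len(xs),'px',xs.mean().round(1),ys.mean().round(1),P.mean(0).round(1),'dx',(P@X).mean().round(1),(P@X).min().round(1),(P@X).max().round(1))
  File "h.py", line 14, in plane
    p=cv2.undistortPoints(np.array(uv,float).reshape(-1,1,2),K,D).reshape(-1,2)
      ~~~~~~~~~~~~~~~~~~~^^^^^^^^^^^^^^^^^^^^^^^^^^^^^^^^^^^^^^^^
cv2.error: OpenCV(4.12.0) /io/opencv/modules/calib3d/src/undistort.dispatch.cpp:347: error: (-215:Assertion failed) CV_IS_MAT(_src) && CV_IS_MAT(_dst) && (_src->rows == 1 || _src->cols == 1) && (_dst->rows == 1 || _dst->cols == 1) && _src->cols + _src->rows - 1 == _dst->rows + _dst->cols - 1 && (CV_MAT_TYPE(_src->type) == CV_32FC2 || CV_MAT_TYPE(_src->type) == CV_64FC2) && (CV_MAT_TYPE(_dst->type) == CV_32FC2 || CV_MAT_TYPE(_dst->type) == CV_64FC2) in function 'cvUndistortPointsInternal'
```

>>> move_arm(
  series=[
    {"gripper": 0, "translation": [0, 1.5, 0], "twist": [0, 0, 0]},
    {"gripper": 0, "translation": [0, 1, 0], "twist": [0, 0, 0]},
    {"gripper": 0, "translation": [0, 0, 0], "twist": [0, 0, 0]},
    {"gripper": 0, "translation": [0, 0, 0], "twist": [0, 0, 0]},
    {"gripper": 0, "translation": [0, 0, 0], "twist": [0, 0, 0]},
  ],
)

```text
time: 15.15
tool_pos: [554.4, -74.2, 62.2]
tcp_rot: [178.3, -0.2, 83.5]
ft_force: [7.6, -1.1, -4.9]
finger_gap: 12.9
```

```bash
sed -i 's/    P=plane(cs,np.c_\[xs/    if not len(xs): continue\n    P=plane(cs,np.c_[xs/' sk.py; python3 sk.py
```

```text
[554.4 -74.2  62.2] [ 1.7832e+02 -1.7000e-01  8.3490e+01] gap 12.871410042506238 F [ 7.6 -1.1 -4.9]
orange [ 237  204   36  129 4098] [253.6 267.7] [555.3 -61.   93. ] dx 558.7
to handle [-0.2 66.9  5.1]
side yel 1 px 254.0 180.0 [ 547.9 -134.1   31. ] dx 559.0 559.0 559.0
15.15 0.3285256599828191
```

Travel is about 67.4 mm, 1.2 mm past the centre. Check for drift with hold rows.

>>> move_arm(
  series=[
    {"gripper": 0, "translation": [0, 0, 0], "twist": [0, 0, 0]},
    {"gripper": 0, "translation": [0, 0, 0], "twist": [0, 0, 0]},
    {"gripper": 0, "translation": [0, 0, 0], "twist": [0, 0, 0]},
    {"gripper": 0, "translation": [0, 0, 0], "twist": [0, 0, 0]},
    {"gripper": 0, "translation": [0, 0, 0], "twist": [0, 0, 0]},
    {"gripper": 0, "translation": [0, 0, 0], "twist": [0, 0, 0]},
  ],
)

```text
time: 15.75
tool_pos: [555.5, -74.3, 62.2]
tcp_rot: [178.1, -0.2, 83.5]
ft_force: [7.6, -0.4, -5.1]
finger_gap: 12.8
```

```bash
python3 sk.py
python3 - <<'E'
from h import *
for n in ('side',):
    s,cs,st=shot(n); print(st['tool_pos'],st['time'])
    u,v=proj(cs,[[548,-100,40]])[0].astype(int); cv2.imwrite('pics/c9.png',cv2.resize(s[v-50:v+50,u-60:u+60,::-1],(720,600),interpolation=cv2.INTER_CUBIC))
E
```

```text
[555.5 -74.3  62.2] [ 1.7815e+02 -1.7000e-01  8.3480e+01] gap 12.831009403819618 F [ 7.6 -0.4 -5.1]
orange [ 236  204   37  128 4126] [253.6 267.8] [556.3 -61.2  93. ] dx 559.7
to handle [-0.3 65.8  5.3]
side red 4 px 256.0 181.5 [ 542.1 -136.    25. ] dx 553.5 552.5 554.4
side yel 7 px 255.0 177.6 [ 548.5 -146.3   31. ] dx 560.9 558.1 563.7
15.75 0.25878316765481035
[555.53554382 -74.29196916  62.17290099] 15.85
```

View pics/c9.png

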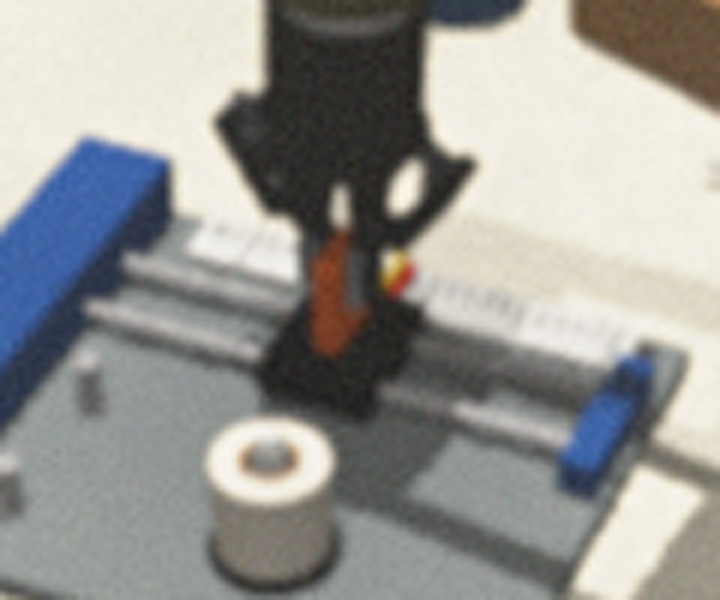

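Run:
```python
from h import *
print(r.hand_in()); st=r.sense(); print(st['tool_pos'],st['ft_force'],st['finger_gap'])
```

```text
the job is handed in; nothing more can be done
None
the job is handed in; nothing more can be done
```

I put the white roll on the spindle and let go of it. I then pulled the carriage out by its handle and handed the job in at about 15.9 s, with the gripper still holding it. The hand-in gives no verdict.

- **Roll:** The last pictures show it standing upright on the black flange with the spindle through its bore. Just before release its bore measured about 0.2 mm off the spindle axis. Nothing touched it afterwards.
- **Carriage:** Both the wrist and side cameras put the band centre about 66.2 mm out from rest. At the end the travel was 65.9 mm by the tool position and 66.8 mm by the handle in the wrist image. The spring pulled on the wrist with about 7.6 N, and the grip was set to 70 N.
- **Drift:** With the arm holding still, the pull slackened by about 1 mm in 0.6 s, well under the 10 mm/s limit.
- **Check that disagreed:** One last side-view reading of the yellow pointer, from only 7 pixels with the band partly hidden, put the travel nearer 63 mm. That would still be inside the band. I trusted the other readings.
- **Mishap:** I overshot to about 71 mm while pulling and eased back.
- **Bystanders:** I moved none of them knowingly and saw none displaced, but I did not measure their positions again at the end.

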